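# Locate a D-roller in its V-block by feel and clamp it

### The arm

A 6-joint arm with a two-finger parallel gripper is mounted at the origin on the work surface. World frame = base frame: x ahead of the robot, y to its left, z up, the work surface at z = 0. Lengths are in mm, angles in rad, forces in N, time in s.
With the tool pointing down it reaches from about 300 to 775 mm from the base axis. Payload 14.6 kg.
Tool frame: the origin (TCP) lies between the finger pads; the fingertips stand 19 mm ahead of it and the grasp point (between the pads) is the TCP; z points along the fingers, y is the line along which they close (so a half turn about z gives the same grasp; the last joint's range is limited). The gripper opens to 94 mm and grips with 3 to 60 N. Pads are 16 mm wide; open, the fingers measure 119 mm over their backs; the gripper's body (75 mm by 177 mm) begins 78 mm behind the grasp point.
Start: joints at [-1.327, 0.3, 1.521, -0, 1.321, -0.067], TCP at [168.194, -523.641, 224.446] pointing down, gripper open.
Joint ranges: [-3.03, 3.03], [-0.79, 2.21], [0.23, 2.52], [-1.04, 4.18], [0, 3.07], [-2.55, 2.55]. Speed limits (rad/s): [2.22, 2.22, 2.57, 3.14, 3.14, 3.14].

### API

Orientations are given as [roll, pitch, yaw] about the fixed x, y, z axes, in that order (R = Rz(yaw) Ry(pitch) Rx(roll)).
In Python, from cell import monitor, imaging, job, find_in, trace gives the robot as it stands. The module is installed in compiled form; this text tells all that it offers.
- The arm moves only by the tool arm_command, never from a script. Its argument "steps" is a list of rows, each a list of 5 numbers: the opening, from 0 (shut) to 1 (fully open), then the shift along the tool's x, y, z in mm, then the turn about the tool's z in degrees. In form: [[gripper, dx, dy, dz, turn], ...]. A call has 1 to 20 rows; each row is the pose to reach, as a shift and turn from the pose commanded when the call began, along the tool's axes at that moment; what a row does not reach only later rows make up. A row lasts 1/8 s, in which the tool goes at most 62.5 mm and 10.7 degrees, less where a joint would pass 70% of its speed; a pose out of reach is approached as far as the arm can. A call with a gripper value outside its range is refused whole. The fingers move at their own pace and stop on an object; "force" is the grip in N (left out, the last holds). Time passes only in rows, so rows that repeat a pose let the fingers close. It gives the time, the measured TCP pose, the force, the opening and the grip force at its end, in the units of the state.
- monitor.read_state(): the state, without advancing time (a new reading comes with each control period).
- imaging.camera(name): name is "side" or "top"; returns a dict with "img" (420x560x3 uint8, red, green, blue), "mtx" (3x3 intrinsics, pixels), "view" (4x4, takes a point from world to camera coordinates). Camera axes: x right, y down, z forward; pixel columns grow to the right and rows downward; lengths in mm; the calibration is good to about 2 mm. A picture is of the moment at which its call begins. There is no depth.
- job.sign_off(): hands the job in; it is judged then, once.
Trained networks look in a picture, given as the dict that the camera call returned (one of the last four; its "shot" number tells which), for a name from the list of things; names that differ only in an ending like _2 or _b are one class to them, and where a whole thing is asked for, a point or a joint stands for the part that bears it (a point fixed in the world has none). Each returns a list of dicts, best first, with "p" (0 to 1); they miss things now and then, are a little off and sometimes report something else, mostly with a low value. They report only what shows in the picture. A call takes as long as a camera call. They do not tell look-alikes from the thing itself.
- find_in(picture, target): "rect" ([centre column, centre row, width, height] in pixels, round what is visible of it).
- trace(picture, target): "region" (420x560 bool, what is visible of it) and "rect" ([centre column, centre row, width, height] in pixels, round what is visible of it).
The state is a dict: "clock": time; "joints": joint angles; "qd": joint speeds; "effort": joint torques, N m; "eef_pos": TCP position; "eef_rot": TCP orientation; "wrist_force": force on the tool from outside, world axes, zero at the start; "moment": the same for the moment, N m; "finger_gap": finger opening in mm; "finger_force": force on a finger pad.
Only numpy, scipy, OpenCV 4.12 (cv2) and the standard library are available. Lean on these libraries where they do the work, as an engineer would, in place of code of your own. Each camera call takes 0.05 s, during which the arm holds its last target. There are 200 camera calls.

### The job

Without lifting it out of its V-groove, turn the steel roller by its spoked wheel until its hidden flat drops and lies flush on the sloping groove wall on the robot's side. Then fold the hold-down arm down until it rests firmly on the seated roller, and leave the other things on the bench where they are.

Things in the scene. Friction and masses are not known exactly. Their poses are not given: they have to be found in the camera images.
- vee (a point): Fixed grey V-block on a base plate. Point: 95 mm over the table, on the axis the roller has while its round side rests on both walls, mid-groove. Axes: y along the groove, z up, -x to the robot's side. Groove: 130 mm long, 90 degrees, bottom 28 mm below this point, rims level with it at x +-28 mm. Base plate: 15 mm thick, x -60 to +105, y -165 to +80 mm of this point.
- near_wall (a point): Middle of the groove wall on the robot's side (-x), where the round roller touches it: a white slippery plastic face (friction about 0.12), 40 mm from groove bottom to rim, sloping at 45 degrees. The flat must end flush on this wall. The far wall is its mirror image.
- guard_edge (a point): Middle of the edge facing the robot, on the underside, of the clear guard plate over the spoked wheel: 200 mm over the table, 5 mm thick. Plate: 148 mm from this edge to +x, 51 mm to each side in y, two posts at its far edge. An upright gripper cannot reach the wheel: come from the robot's side with the tool leaning back some 30 to 45 degrees, fingertips pointing down and away from the robot.
- roller_mid (a point): Loose steel roller in the groove, 40 mm across, about 0.9 kg, 44 mm flanges at its ends; point on its axis (y), mid-length. One flat, 5 mm deep, 26 mm wide, runs along it, at an unknown angle unrelated to this entry's axes or the spokes; at the start on neither wall. Seated flush on the near wall, the axis has sunk 3.5 mm and gone 3.5 mm to -x of point vee (far wall: to +x, the wrong one).
- wheel_hub (a point): Centre of the black wheel on the roller's -y end, 114 mm from roller_mid on its axis; turns with the roller. Six round spokes 10 mm thick reach 58 mm from the axis, 60 degrees apart, one along this point's -x. Press spokes down on the robot's side with closed fingertips: 1 N rolls it; the spoke runs ahead as the flat drops on the near wall, the next may come down on the finger, then 2 to 3 N is felt (pushed on, it climbs off). Over 10 N tips it.
- holddown (a joint): Steel arm 95 x 20 x 8 mm over the roller, hinge axis along y at x +50, y +45, z +20.5 mm of point vee, free end towards the robot. Value in rad: 0 is level, resting on a seated roller (about 0.07 on a roller resting on its round); grows as the free end rises. Stays where left (0.1 N m of friction); starts raised 0.4 to 0.75.
- holddown_pad (a point): Point on the top face of the hold-down arm, mid-width, 60 mm from its hinge; press here. Its -x axis points along the arm to its free end.
- screwdriver_grip (a point): Bystander: loose screwdriver 180 mm long, lying on the table; point on its handle.
- spanner_grip (a point): Bystander: loose steel spanner 160 mm long, lying on the table; point on its handle.
- gear: Bystander: grey printed gear, 59 mm across, 28 mm high, lying on the table; origin at its underside.
- bottle: Bystander: white plastic bottle, 60 mm across, 140 mm high; origin at its underside.
- puck_center (a point): Bystander: aluminium slug, 40 mm across and 25 mm high, standing on the table; point at its centre.
There are look-alikes about, which are no part of the job. What is shaped like the part that bears roller_mid but green or red is not meant.

How it is judged:
By the outcome, as a careful person would: the job done as asked, in the order asked, and still so for the second after the job is handed in, with the robot touching nothing.
It also fails if it takes over 72 s, if anything falls off the work surface, if the arm or the gripper's body presses on something with over 40 N, if the wrist force passes 120 N, or if a joint passes its speed limit or range.

## Working session

There is one attempt and no reset: what is moved stays moved. The work goes in short steps, Python scripts to look and compute and a tool call to move; the robot and the scene stay as the last step left them, time stands still between calls to the robot, and variables do not carry over. Pictures are saved under pics/ and viewed, at most 10 in all, crops included, and the job is handed in when it is done.

Besides the shell and the picture viewer there is one more tool, called after "Call:" as a command line: name --pt "numbers of a row" for each row, then --argument value for the rest. arm_command: Moves the arm, as the interface text tells. Its arguments: {"type":"object","properties":{"steps":{"type":"array","items":{"type":"array","items":{"type":"number"}}},"force":{"type":"number"}},"required":["steps"]}

```bash
mkdir -p pics; cat > h.py <<'E'
import numpy as np, cv2
from cell import monitor, imaging, job, find_in, trace
def tri(obs):
    A=[];
    for c,(u,v) in obs:
        P=c['mtx']@c['view'][:3]
        A+= [u*P[2]-P[0], v*P[2]-P[1]]
    X=np.linalg.svd(np.array(A))[2][-1]; return X[:3]/X[3]
def proj(c,X):
    p=c['mtx']@(c['view'][:3]@np.append(X,1)); return p[:2]/p[2]
def onz(c,uv,z):
    P=c['mtx']@c['view'][:3]; u,v=uv
    A=np.array([u*P[2]-P[0], v*P[2]-P[1]])
    return np.append(np.linalg.solve(A[:,:2],-(A[:,2]*z+A[:,3])),z)
def both(): return imaging.camera('side'),imaging.camera('top')
def save(c,n,r=None,s=1):
    im=c['img'][:,:,::-1]
    if r: im=im[r[1]:r[3],r[0]:r[2]]
    cv2.imwrite('pics/'+n+'.png',cv2.resize(im,None,fx=s,fy=s,interpolation=cv2.INTER_CUBIC))
E
python3 - <<'E'
from h import *
s,t=both(); save(s,'s0'); save(t,'t0')
for n in ['vee','guard_edge','roller_mid','wheel_hub','holddown','holddown_pad','near_wall','screwdriver_grip','spanner_grip','gear','bottle','puck_center']:
    for nm,c in(('s',s),('t',t)):
        try: print(n,nm,[(np.round(d['rect']).astype(int).tolist(),round(d['p'],2)) for d in find_in(c,n)[:4]])
        except Exception as e: print(n,nm,e)
for c in(s,t): print(np.round(np.linalg.inv(c['view']),2).tolist(), c['mtx'].tolist())
print(monitor.read_state())
E
```

```text
vee s [([245, 222, 111, 138], 0.94)]
vee t [([265, 168, 118, 106], 0.96), ([226, 138, 13, 24], 0.45)]
guard_edge s [([242, 224, 117, 140], 0.97)]
guard_edge t [([264, 167, 119, 106], 0.96)]
roller_mid s [([249, 221, 74, 66], 0.79)]
roller_mid t [([412, 230, 88, 69], 0.81), ([253, 185, 89, 30], 0.73)]
wheel_hub s [([268, 209, 35, 42], 0.58)]
wheel_hub t [([426, 377, 28, 29], 0.85), ([443, 219, 27, 43], 0.75)]
holddown s [([277, 190, 25, 34], 0.38)]
holddown t [([221, 178, 15, 34], 0.56)]
holddown_pad s [([222, 217, 28, 18], 0.57), ([246, 223, 112, 141], 0.19)]
holddown_pad t [([217, 176, 10, 26], 0.61)]
near_wall s [([183, 290, 32, 45], 0.72), ([243, 220, 114, 141], 0.69)]
near_wall t [([264, 166, 119, 107], 0.86)]
screwdriver_grip s [([181, 289, 32, 47], 0.9)]
screwdriver_grip t [([181, 181, 30, 65], 0.73), ([336, 221, 25, 27], 0.68)]
spanner_grip s [([254, 309, 31, 55], 0.91)]
spanner_grip t [([205, 246, 58, 41], 0.7), ([227, 137, 18, 20], 0.57)]
gear s [([331, 237, 23, 19], 0.6)]
gear t [([337, 219, 21, 24], 0.8)]
bottle s [([278, 192, 24, 36], 0.89)]
bottle t [([346, 131, 33, 35],
[... 589 characters left out ...]

{'clock': 1.3, 'joints': array([-1.32659541e+00,  2.99900308e-01,  1.52097989e+00,  2.79757456e-06,
        1.32066109e+00, -6.65834391e-02]), 'qd': array([-1.84339507e-03, -7.00401844e-04,  3.47083769e-04, -6.74494200e-05,
        3.82204482e-04,  5.13421206e-04]), 'effort': array([ 1.26127441e-03, -5.31663644e+01, -3.52916157e+01,  7.10630044e-02,
        2.11980112e-02, -1.14877852e-05]), 'eef_pos': array([ 168.20155462, -523.65761032,  224.45392771]), 'eef_rot': array([3.14154122e+00, 7.13183212e-07, 3.10783661e-01]), 'wrist_force': array([-0.04233538, -0.38114356, -0.24600767]), 'moment': array([0.03805844, 0.05195903, 0.01133006]), 'finger_force': 0.0, 'finger_gap': 94.24093972628363}
```

View pics/s0.png

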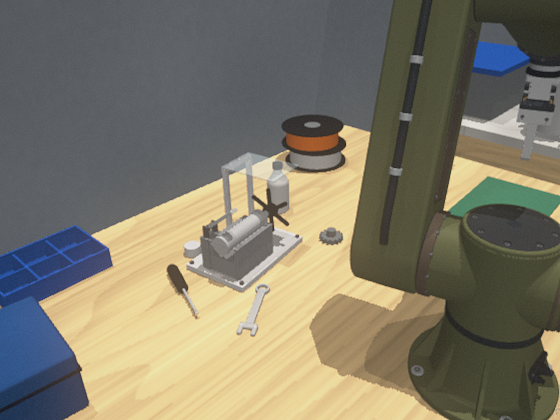

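View pics/t0.png

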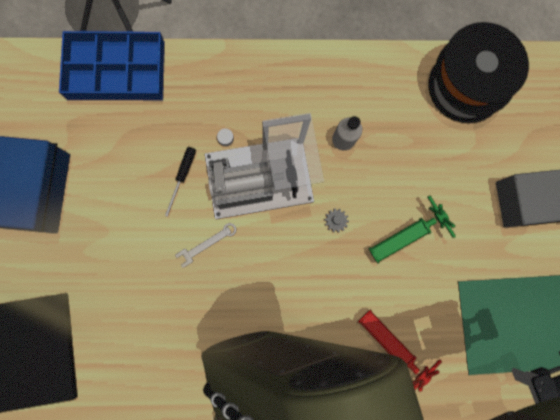

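The side view shows the fixture at (245,222), with the guard above the wheel (270,208). In the top view it is at (265,168), with the steel roller at about (245,185). The look-alikes are the green roller at (412,230) and the red one at (395,345). I choose the grey one in the V-block and check it in close crops.

```bash
python3 - <<'E'
from h import *
s,t=both(); save(s,'s1',(180,140,310,300),3.7); save(t,'t1',(195,100,335,230),4.5)
E
```

```text
(no output)
```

View pics/s1.png

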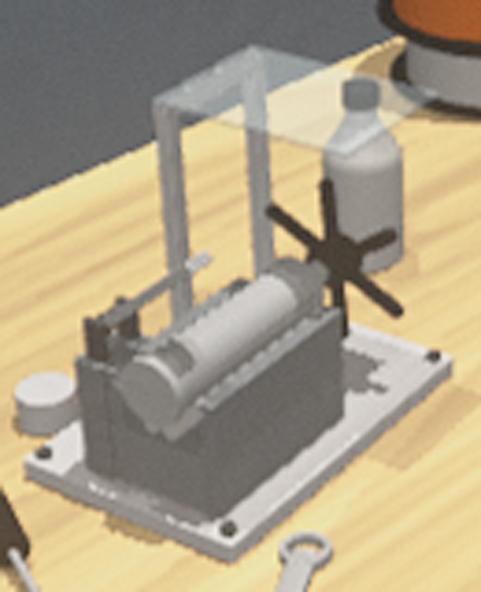

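View pics/t1.png

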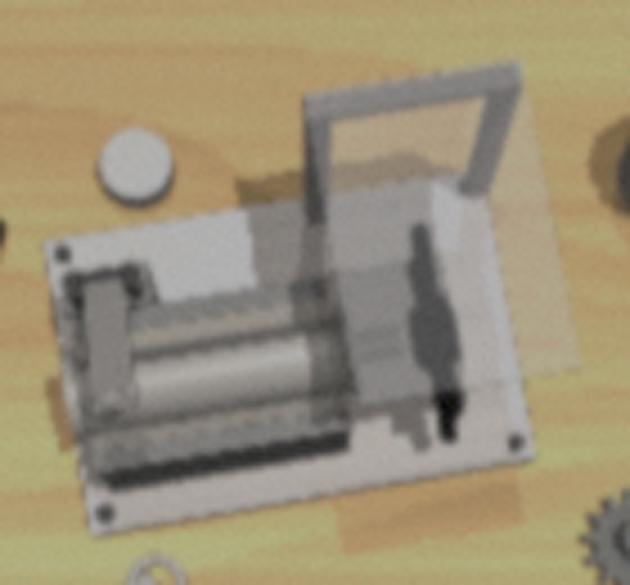

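Both crops confirm the choice: the grey roller with the black wheel, under the guard. Hub at about (272,211) in side; base plate corners in top at (205,154), (215,218), (313,202) and (303,143).

```bash
python3 - <<'E'
from h import *
from scipy.optimize import least_squares
s,t=both()
T=lambda a:(a[0]/4.5+195,a[1]/4.5+100); S=lambda a:(a[0]/3.7+180,a[1]/3.7+140)
L=[(t,T(p),q) for p,q in [((45,242),(105,80)),((92,533),(-60,80)),((533,460),(-60,-165)),((487,195),(105,-165))]]
L+=[(s,S(p),q) for p,q in [((27,462),(105,80)),((232,548),(-60,80)),((452,365),(-60,-165))]]
def w(p,q,z): c,d=np.cos(p[2]),np.sin(p[2]); return np.array([p[0]+c*q[0]-d*q[1],p[1]+d*q[0]+c*q[1],z])
f=lambda p:np.concatenate([proj(c,w(p,q,15))-np.array(u) for c,u,q in L])
r=least_squares(f,[400,50,0.1]); p=r.x; print(p,np.round(f(p).reshape(-1,2),1).tolist())
np.save('vee.npy',p)
def loc(X): c,d=np.cos(p[2]),np.sin(p[2]); a,b=X[:2]-p[:2]; return np.round([c*a+d*b,-d*a+c*b,X[2]],1)
for n,a,b in [('nearR',(437,95),(580,365)),('nearL',(345,155),(347,408)),('farR',(260,47),(515,65)),('farL',(157,100),(305,98)),('hub',(340,262),(435,325))]:
    X=tri([(s,S(a)),(t,T(b))]); print(n,np.round(X),loc(X))
X=w(p,(0,-114),95); print('hub pred',X,(np.array(proj(s,X))-[180,140])*3.7,(np.array(proj(t,X))-[195,100])*4.5)
# spoke tips / arm in side
for k in range(6):
    a=k*np.pi/3; X=w(p,(-58*np.cos(a),-114),95+58*np.sin(a)); print(k,(np.array(proj(s,X))-[180,140])*3.7,(np.array(proj(t,X))-[195,100])*4.5)
for th in (.4,.5,.6,.7):
  X=w(p,(50-95*np.cos(th)-4*np.sin(th)*0,45),95+20.5+95*np.sin(th)); print(th,(np.array(proj(s,X))-[180,140])*3.7,(np.array(proj(t,X))-[195,100])*4.5)
for n in ['bottle','gear','puck_center']:
  pass
E
```

```text
[5.45781013e+02 5.61861352e+01 1.48025876e-01] [[-0.5, 0.0], [-1.7, 1.2], [0.1, 2.2], [-0.8, -3.7], [-0.5, -1.6], [-0.1, -0.3], [2.7, -1.9]]
nearR [ 532. -116.  201.] [ -39.3 -168.5  200.8]
nearL [511. -11. 205.] [-44.6 -61.5 204.7]
farR [670. -91. 204.] [ 100.9 -164.   203.5]
farL [656.   8. 203.] [102.1 -64.3 202.9]
hub [572. -61.  89.] [   8.5 -119.7   89.3]
hub pred [562.59440411 -56.56717904  95.        ] [340.88061765 261.01086944] [432.22492533 345.99382589]
0 [415.31402273 285.54133947] [450.75923701 458.02363459]
1 [375.94716815 203.29225677] [448.55987203 383.13139607]
2 [301.8615311  180.53526451] [429.17124936 266.43191961]
3 [269.90165083 237.61885322] [413.97247752 235.66773063]
4 [307.96800802 315.18415252] [417.52235783 312.56747671]
5 [379.28579479 340.22030602] [435.01598758 418.71347126]
0.4 [225.43322409 305.91539889] [120.15320916 447.68619374]
0.5 [218.80039172 290.77057218] [117.27227231 436.20870019]
0.6 [211.04320857 275.87008619] [114.18364228 422.94901578]
0.7 [202.24890593 261.39109449] [110.91959461 408.02462048]
```

Call:
arm_command --pt "0 0 0 -30 0" --pt "0 0 0 -60 0" --pt "0 0 0 -100 0" --pt "0 0 0 -100 0"

```text
clock: 2.0
eef_pos: [168.4, -524.2, 327.3]
eef_rot: [3.137, 0.0, 0.311]
wrist_force: [-0.4, 0.5, 0.4]
finger_gap: 57.6
finger_force: 0.0
```

Call:
arm_command --pt "0 0 20 -50 0" --pt "0 0 45 -100 0" --pt "0 0 65 -150 0" --pt "0 0 90 -200 0" --pt "0 0 110 -250 0" --pt "0 0 135 -300 0" --pt "0 0 155 -350 0" --pt "0 0 180 -400 0" --pt "0 0 200 -450 0" --pt "0 0 225 -500 0" --pt "0 0 250 -550 0" --pt "0 0 250 -600 0" --pt "0 0 250 -600 0"

```text
clock: 3.62
eef_pos: [177.7, -553.3, 614.1]
eef_rot: [3.111, 0.0, 0.311]
wrist_force: [-0.4, 0.6, -0.3]
finger_gap: 0.5
finger_force: 0.0
```

```bash
python3 - <<'E'
from h import *
s=monitor.read_state()
for k in('joints','eef_pos','eef_rot'): print(np.round(s[k],3))
E
```

```text
[-1.324  0.558  0.235  0.003  2.318 -0.062]
[ 177.732 -553.336  614.103]
[3.111 0.    0.311]
```

Call:
arm_command --pt "0 0 60 0 0" --pt "0 0 120 0 0" --pt "0 0 180 0 0" --pt "0 0 240 0 0" --pt "0 0 300 0 0"

```text
clock: 4.25
eef_pos: [207.6, -646.2, 522.3]
eef_rot: [3.078, 0.0, 0.311]
wrist_force: [-0.3, -0.0, 0.8]
finger_gap: 0.4
finger_force: 0.0
```

```bash
cat > st.py <<'E'
from h import *
s=monitor.read_state()
for k in('clock','joints','eef_pos','eef_rot','wrist_force'): print(k,np.round(s[k],3))
E
python3 st.py
```

```text
clock 4.25
joints [-1.315  0.707  0.235  0.004  2.136 -0.053]
eef_pos [ 207.591 -646.194  522.314]
eef_rot [3.078 0.    0.311]
wrist_force [-0.311 -0.007  0.844]
```

Call:
arm_command --pt "0 0 -60 0 0" --pt "0 0 -120 0 0" --pt "0 0 -120 0 0" --pt "0 0 -120 0 0"

```text
clock: 4.75
eef_pos: [170.0, -528.7, 515.9]
eef_rot: [3.078, 0.0, 0.311]
wrist_force: [-0.2, 0.4, 1.1]
finger_gap: 0.7
finger_force: 0.0
```

```bash
python3 st.py
```

```text
clock 4.75
joints [-1.328  0.262  0.91   0.004  1.907 -0.066]
eef_pos [ 170.017 -528.67   515.925]
eef_rot [3.078 0.    0.311]
wrist_force [-0.214  0.355  1.103]
```

Call:
arm_command --pt "0 45 -37 0 1" --pt "0 90 -74 0 2" --pt "0 135 -111 0 3" --pt "0 180 -148 0 4" --pt "0 225 -185 0 5" --pt "0 270 -222 0 6" --pt "0 315 -259 0 7" --pt "0 360 -296 0 8" --pt "0 405 -333 0 9" --pt "0 450 -370 0 9" --pt "0 495 -407 0 9" --pt "0 540 -443 0 9" --pt "0 540 -443 0 9" --pt "0 540 -443 0 9"

```text
clock: 6.5
eef_pos: [550.2, 54.3, 487.6]
eef_rot: [3.079, -0.01, 0.154]
wrist_force: [-0.5, -1.4, 0.8]
finger_gap: 1.0
finger_force: 0.0
```

```bash
python3 st.py
```

```text
clock 6.5
joints [ 0.06   0.268  0.968 -0.064  1.889  1.456]
eef_pos [550.224  54.319 487.565]
eef_rot [ 3.079 -0.01   0.154]
wrist_force [-0.524 -1.376  0.751]
```

Call:
arm_command --pt "0 50 0 -40 0" --pt "0 100 0 -80 0" --pt "0 150 0 -120 0" --pt "0 200 0 -160 0"

```text
clock: 7.0
eef_pos: [639.0, 74.2, 555.8]
eef_rot: [3.077, -0.036, 0.154]
wrist_force: [-5.9, 0.6, 7.3]
finger_gap: 0.3
finger_force: 0.0
```

Call:
arm_command --pt "0 60 0 0 0"

```text
clock: 7.12
eef_pos: [666.4, 78.9, 532.8]
eef_rot: [3.076, -0.064, 0.156]
wrist_force: [0.6, 0.4, -0.1]
finger_gap: 0.5
finger_force: 0.0
```

Call:
arm_command --pt "0 60 0 0 0" --pt "0 120 0 0 0"

```text
clock: 7.38
eef_pos: [706.5, 85.9, 492.7]
eef_rot: [3.074, -0.096, 0.158]
wrist_force: [-0.4, -0.6, -0.7]
finger_gap: 0.1
finger_force: 0.0
```

Call:
arm_command --pt "0 0 0 -60 0"

```text
clock: 7.5
eef_pos: [679.5, 86.0, 528.0]
eef_rot: [3.073, -0.102, 0.159]
wrist_force: [-0.8, 0.2, 0.4]
finger_gap: 0.2
finger_force: 0.0
```

Call:
arm_command --pt "0 0 0 -60 0" --pt "0 0 0 -120 0"

```text
clock: 7.75
eef_pos: [623.1, 84.7, 599.8]
eef_rot: [3.071, -0.144, 0.162]
wrist_force: [-0.3, 0.1, 0.2]
finger_gap: 0.6
finger_force: 0.0
```

```bash
python3 st.py
```

```text
clock 7.75
joints [ 0.102  0.589  0.235 -0.075  2.169  1.469]
eef_pos [623.133  84.727 599.807]
eef_rot [ 3.071 -0.144  0.162]
wrist_force [-0.277  0.145  0.176]
```

Call:
arm_command --pt "0 60 0 0 0" --pt "0 120 0 0 0" --pt "0 180 0 0 0"

```text
clock: 8.12
eef_pos: [682.6, 94.5, 546.8]
eef_rot: [3.069, -0.175, 0.165]
wrist_force: [-0.4, 0.5, 0.3]
finger_gap: 0.4
finger_force: 0.0
```

Call:
arm_command --pt "0 0 0 -60 0" --pt "0 0 0 -120 0" --pt "0 0 0 -180 0"

```text
clock: 8.5
eef_pos: [602.8, 91.6, 633.2]
eef_rot: [3.067, -0.206, 0.167]
wrist_force: [-0.4, -0.1, 0.2]
finger_gap: 0.4
finger_force: 0.0
```

Call:
arm_command --pt "0 60 0 0 0" --pt "0 120 0 0 0" --pt "0 180 0 0 0"

```text
clock: 8.88
eef_pos: [663.7, 100.8, 585.7]
eef_rot: [3.065, -0.239, 0.17]
wrist_force: [0.3, 0.6, -0.7]
finger_gap: 0.4
finger_force: 0.0
```

Call:
arm_command --pt "0 0 0 -60 0" --pt "0 0 0 -120 0" --pt "0 0 0 -180 0"

```text
clock: 9.25
eef_pos: [578.3, 96.3, 668.4]
eef_rot: [3.064, -0.271, 0.173]
wrist_force: [0.3, 0.2, 0.4]
finger_gap: 0.2
finger_force: 0.0
```

Call:
arm_command --pt "0 60 0 0 0" --pt "0 120 0 0 0" --pt "0 180 0 0 0"

```text
clock: 9.62
eef_pos: [641.3, 105.4, 625.2]
eef_rot: [3.062, -0.304, 0.175]
wrist_force: [0.3, -0.3, 0.6]
finger_gap: 0.6
finger_force: 0.0
```

```bash
python3 st.py
```

```text
clock 9.625
joints [ 0.132  0.56   0.235 -0.075  2.038  1.496]
eef_pos [641.273 105.423 625.21 ]
eef_rot [ 3.062 -0.304  0.175]
wrist_force [ 0.326 -0.259  0.562]
```

Call:
arm_command --pt "0 0 0 -60 0" --pt "0 0 0 -120 0"

```text
clock: 9.88
eef_pos: [575.5, 101.4, 685.3]
eef_rot: [3.06, -0.333, 0.178]
wrist_force: [-0.1, -0.0, 1.4]
finger_gap: 0.5
finger_force: 0.0
```

Call:
arm_command --pt "0 60 0 0 0" --pt "0 120 0 0 0"

```text
clock: 10.12
eef_pos: [623.1, 108.3, 657.4]
eef_rot: [3.058, -0.366, 0.181]
wrist_force: [-0.1, 0.2, -0.6]
finger_gap: 0.5
finger_force: 0.0
```

Call:
arm_command --pt "0 0 0 -60 0" --pt "0 0 0 -120 0"

```text
clock: 10.38
eef_pos: [553.9, 103.4, 714.5]
eef_rot: [3.057, -0.393, 0.183]
wrist_force: [0.2, 0.6, 0.0]
finger_gap: 0.3
finger_force: 0.0
```

Call:
arm_command --pt "0 60 0 0 0" --pt "0 120 0 0 0"

```text
clock: 10.62
eef_pos: [602.1, 110.4, 689.8]
eef_rot: [3.054, -0.427, 0.187]
wrist_force: [0.4, 0.2, -0.9]
finger_gap: 0.2
finger_force: 0.0
```

Call:
arm_command --pt "0 60 0 -60 0" --pt "0 120 0 -120 0"

```text
clock: 10.88
eef_pos: [583.1, 111.2, 713.7]
eef_rot: [3.052, -0.468, 0.19]
wrist_force: [-0.8, 0.7, 0.2]
finger_gap: 0.4
finger_force: 0.0
```

Call:
arm_command --pt "0 60 0 -60 0" --pt "0 120 0 -120 0"

```text
clock: 11.12
eef_pos: [565.4, 111.9, 735.0]
eef_rot: [3.049, -0.507, 0.194]
wrist_force: [-0.4, -0.4, 0.3]
finger_gap: 0.8
finger_force: 0.0
```

Call:
arm_command --pt "0 60 0 -60 0" --pt "0 120 0 -120 0"

```text
clock: 11.38
eef_pos: [547.8, 112.3, 754.4]
eef_rot: [3.047, -0.543, 0.198]
wrist_force: [-0.2, -0.6, -0.9]
finger_gap: 0.7
finger_force: 0.0
```

Call:
arm_command --pt "0 60 0 -60 0" --pt "0 120 0 -120 0"

```text
clock: 11.62
eef_pos: [529.1, 112.4, 773.6]
eef_rot: [3.044, -0.58, 0.202]
wrist_force: [0.2, -0.8, 0.5]
finger_gap: 0.2
finger_force: 0.0
```

```bash
python3 st.py
```

```text
clock 11.625
joints [ 0.182  0.319  0.235 -0.095  2.005  1.513]
eef_pos [529.092 112.442 773.636]
eef_rot [ 3.044 -0.58   0.202]
wrist_force [ 0.196 -0.814  0.548]
```

Call:
arm_command --pt "0 60 0 -60 0" --pt "0 120 0 -120 0"

```text
clock: 11.88
eef_pos: [509.4, 112.3, 792.5]
eef_rot: [3.041, -0.617, 0.207]
wrist_force: [-0.8, -0.3, 0.4]
finger_gap: 0.7
finger_force: 0.0
```

Call:
arm_command --pt "0 60 0 -60 0" --pt "0 120 0 -120 0"

```text
clock: 12.12
eef_pos: [488.9, 111.8, 810.7]
eef_rot: [3.037, -0.654, 0.212]
wrist_force: [0.2, -0.2, -0.2]
finger_gap: 0.7
finger_force: 0.0
```

```bash
cat > wheel.py <<'E'
from h import *
from scipy.optimize import minimize
from scipy.ndimage import map_coordinates
yaw=np.load('vee.npy')[2]
def score(v,ims,cams,full=False):
    hub=v[:3]; ph=v[3]; out=0
    ex=np.array([np.cos(yaw),np.sin(yaw),0]); ez=np.array([0,0,1.])
    r=np.linspace(6,56,18); ro=np.linspace(62,70,4)
    for c,im,wt in zip(cams,ims,(1,1)):
        P=c['mtx']@c['view'][:3]
        def smp(rr,off):
            a=ph+np.arange(6)*np.pi/3+off
            X=hub+np.einsum('r,ai->rai',rr,-np.cos(a)[:,None]*ex+np.sin(a)[:,None]*ez)
            q=X.reshape(-1,3)@P[:,:3].T+P[:,3]; return map_coordinates(im,[q[:,1]/q[:,2],q[:,0]/q[:,2]],order=1)
        out+=wt*(np.mean(smp(r,0))-.35*np.mean(smp(r[8:],np.pi/6))-.2*np.mean(smp(ro,0)))
    return out
def fit(ims,cams,hub0,free=True,phs=None):
    g=[cv2.GaussianBlur(np.minimum(i.astype(float).mean(2),110),(0,0),.8) for i in ims]
    best=None
    for ph in (np.linspace(0,np.pi/3,12,endpoint=False) if phs is None else phs):
        m=minimize(lambda v:score(v,g,cams)+.02*np.sum((v[:3]-hub0)**2)/(1 if free else .01),np.append(hub0,ph),method='Nelder-Mead',options=dict(initial_simplex=np.append(hub0,ph)+np.vstack([np.zeros(4),np.diag([5,5,5,.15])]),maxiter=400))
        if best is None or m.fun<best.fun: best=m
    return best
E
python3 - <<'E'
from wheel import *
import json
s,t=both()
rd=lambda n:cv2.imread('pics/'+n+'.png')[:,:,::-1]
S,T=rd('s0'),rd('t0')
p=np.load('vee.npy'); h0=np.array([p[0]+114*np.sin(yaw),p[1]-114*np.cos(yaw),95])
for ims,cams in (((S,T),(s,t)),((S,),(s,))):
    b=fit(ims,cams,h0); print(h0,np.round(b.x,2),np.degrees(b.x[3])%60,b.fun)
st=monitor.read_state(); print(st['eef_pos'],st['eef_rot'])
from scipy.spatial.transform import Rotation as Ro
print(Ro.from_euler('xyz',st['eef_rot']).as_matrix().round(3))
save(s,'s2',(180,140,310,300),3.7)
print([ (d['rect'],d['p']) for d in find_in(s,'wheel_hub')[:2]])
E
```

```text
[562.59440411 -56.56717904  95.        ] [568.65 -56.57  94.26   0.62] 35.35143143098584 42.74796425982765
[562.59440411 -56.56717904  95.        ] [566.32 -54.22  95.94   0.62] 35.59948333915245 14.264652409602798
[488.87739045 111.86136001 810.61583487] [ 3.03752047 -0.65317654  0.21168431]
[[ 0.776  0.147  0.613]
 [ 0.167 -0.986  0.025]
 [ 0.608  0.083 -0.79 ]]
[([269.5, 205.2, 34.0, 38.2], 0.91)]
```

```bash
cat > plan.py <<'E'
from h import *
import sys
from scipy.spatial.transform import Rotation as Ro
yaw=np.load('vee.npy')[2]; hub=np.array([567.,-56,95])
ex=np.array([np.cos(yaw),np.sin(yaw),0]); ey=np.array([-np.sin(yaw),np.cos(yaw),0]); ez=np.array([0,0,1.])
def cur():
    st=monitor.read_state(); R=Ro.from_euler('xyz',st['eef_rot']).as_matrix()
    C=st['eef_pos']+R@[-8,0,19]
    d=C-hub; return st,R,np.array([d@ex,d@ey,C[2]])
def delta(R,C0,C1):
    d=np.array(C1)-C0; return (R.T@(d[0]*ex+d[1]*ey+d[2]*ez)).round(1)
if __name__=='__main__':
    st,R,C=cur(); print('corner (x,y rel hub, z)',C.round(1),'F',st['wrist_force'].round(1),'t',st['clock'])
    C0=C
    for a in sys.argv[1:]:
        T=np.array([float(v) for v in a.split(',')]); print(a,delta(R,C0,T))
E
python3 plan.py -120,0,500 -100,0,200 -75,0,175 -40,0,142
python3 - <<'E'
from plan import *
st,R,C=cur()
print('down 10mm=',(R.T@[0,0,-10]).round(2),'local -x 10=',(R.T@(-10*ex)).round(2))
E
```

```text
corner (x,y rel hub, z) [-46.4 175.9 789.9] F [1.1 0.5 0.3] t 12.275
-120,0,500 [-243.1  151.3  195.9]
-100,0,200 [-409.2  126.5  445.3]
-75,0,175 [-404.5  124.5  480.3]
-40,0,142 [-396.8  121.8  527.7]
down 10mm= [-6.06 -0.83  7.91] local -x 10= [-7.94 -0.   -6.09]
```

Call:
arm_command --pt "0 -40 25 32 0" --pt "0 -80 50 64 0" --pt "0 -120 75 96 0" --pt "0 -160 100 128 0" --pt "0 -200 125 160 0" --pt "0 -243 151 196 0" --pt "0 -273 147 241 0" --pt "0 -304 142 287 0" --pt "0 -335 138 332 0" --pt "0 -366 133 378 0" --pt "0 -390 130 415 0" --pt "0 -409 126 445 0" --pt "0 -409 126 445 0" --pt "0 -409 126 445 0"

```text
clock: 14.02
eef_pos: [463.1, -69.6, 221.3]
eef_rot: [3.037, -0.652, 0.212]
wrist_force: [-0.2, -0.8, -0.1]
finger_gap: 0.4
finger_force: 0.0
```

```bash
python3 plan.py -75,0,175 -40,0,142 ; python3 - <<'E'
from h import *
s,t=both(); save(s,'s3',(180,100,320,300),3)
save(t,'t3',(195,100,335,260),3)
a=cv2.imread('pics/s3.png');b=cv2.imread('pics/t3.png'); h=min(len(a),len(b)); cv2.imwrite('pics/c3.png',np.hstack([a[:h],b[:h]])[:600,:800+40][:,:800])
E
```

```text
corner (x,y rel hub, z) [-9.950e+01  2.000e-01  2.014e+02] F [-0.2 -0.8 -0.1] t 14.025
-75,0,175 [ 3.4 -2.  35.8]
-40,0,142 [11.1 -4.8 83.2]
```

View pics/c3.png

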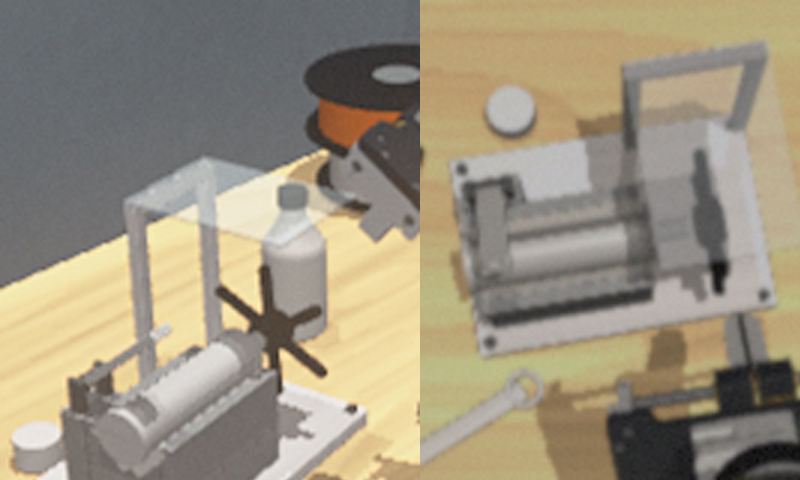

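Left (side): the wheel is clear, and the fingertip is at crop (383,228). Right (top): the fingertip is at crop (745,345), near the wheel's line through (718,285). I project the known tip to check the calibration.

```bash
python3 - <<'E'
from plan import *
s,t=both(); st,R,C=cur()
P=st['eef_pos']+R@[0,0,19]
for n,X in (('tip',P),('hub',hub),('hubfit2',np.array([568.6,-56.6,94.3])),('spoke35',hub+58*(-.82*ex+.57*ez)),('spoke-25',hub+58*(-.91*ex-.42*ez))):
    a=proj(s,X);b=proj(t,X); print(n,((a-[180,100])*3).round(),((b-[195,100])*3+[420,0]).round())
E
```

```text
tip [369. 232.] [739. 326.]
hub [272. 330.] [707. 225.]
hubfit2 [271. 330.] [708. 223.]
spoke35 [320. 309.] [721. 279.]
spoke-25 [327. 375.] [716. 298.]
```

Call:
arm_command --pt "0 2 -1 18 0" --pt "0 3 -2 36 0" --pt "0 6 -3 52 0" --pt "0 8 -4 68 0" --pt "0 11 -5 83 0" --pt "0 11 -5 83 0"

```text
clock: 14.98
eef_pos: [521.4, -60.4, 160.4]
eef_rot: [3.038, -0.651, 0.212]
wrist_force: [0.7, 0.1, 0.4]
finger_gap: 0.0
finger_force: 0.0
```

```bash
cat > look.py <<'E'
from wheel import *
import plan
def sh(ref,im,box):
    x0,y0,x1,y1=box; g=lambda i:cv2.GaussianBlur(cv2.cvtColor(i,cv2.COLOR_RGB2GRAY),(0,0),.7)
    tm=g(ref)[y0:y1,x0:x1]; se=g(im)[y0-8:y1+8,x0-8:x1+8]
    r=cv2.matchTemplate(se,tm,cv2.TM_CCOEFF_NORMED); _,m,_,(i,j)=cv2.minMaxLoc(r)
    if not(0<i<16 and 0<j<16): return (i-8,j-8,m)
    sub=lambda a,b,c:(a-c)/(2*(a-2*b+c))
    return (round(i-8+sub(r[j,i-1],r[j,i],r[j,i+1]),2),round(j-8+sub(r[j-1,i],r[j,i],r[j+1,i]),2),round(float(m),3))
if __name__=='__main__':
    s,t=both(); S0=np.ascontiguousarray(cv2.imread('pics/s0.png')[:,:,::-1]); T0=np.ascontiguousarray(cv2.imread('pics/t0.png')[:,:,::-1])
    print('flange',sh(S0,s['img'],(211,233,231,257)),'hub',sh(S0,s['img'],(262,200,280,222)),'topflangeR',sh(T0,t['img'],(262,160,274,196)))
    b=fit((s['img'],),(s,),plan.hub); print('hub',b.x[:3].round(1),'phase',np.degrees(b.x[3])%60,round(b.fun,1))
    st,R,C=plan.cur(); print('C',C.round(1),'F',st['wrist_force'].round(1),'t',st['clock'])
    print('pred d px per seat near/far',[ (proj(s,plan.hub+[dx,0,-3.5])-proj(s,plan.hub)).round(2).tolist() for dx in(-3.5,3.5)])
E
python3 look.py; python3 plan.py -40,0,130 -40,0,120
```

```text
flange (np.float32(-0.04), np.float32(0.02), 0.999) hub (np.float32(-0.0), np.float32(0.0), 0.999) topflangeR (np.float32(-0.03), np.float32(-0.07), 0.989)
hub [568.  -55.6  94.8] phase 35.54943500626354 16.6
C [-40.8   0.6 141.2] F [-0.3 -0.  -0.2] t 15.075
pred d px per seat near/far [[1.09, 1.75], [-0.99, 0.8]]
corner (x,y rel hub, z) [-40.8   0.6 141.2] F [-0.3 -0.  -0.2] t 15.075
-40,0,130 [-6.1 -0.4  9.4]
-40,0,120 [-12.2  -1.2  17.3]
```

Call:
arm_command --pt "0 -3 0 4 0" --pt "0 -6 -0.5 8 0" --pt "0 -8 -1 10.5 0" --pt "0 -10 -1 13 0" --pt "0 -12 -1.5 16 0"

```text
clock: 15.7
eef_pos: [521.5, -60.7, 140.3]
eef_rot: [3.037, -0.651, 0.211]
wrist_force: [-0.6, -0.8, 1.2]
finger_gap: 0.6
finger_force: 0.3
```

```bash
python3 look.py
```

```text
flange (np.float32(0.06), np.float32(0.06), 0.979) hub (np.float32(-0.4), np.float32(0.38), 0.719) topflangeR (np.float32(-0.08), np.float32(0.06), 0.993)
hub [568.8 -55.4  95.6] phase 24.499451818573753 17.4
C [-40.7   0.5 120.1] F [-0.8  0.8  0.8] t 15.8
pred d px per seat near/far [[1.09, 1.75], [-0.99, 0.8]]
```

Call:
arm_command --pt "0 -2 0 2.5 0" --pt "0 -4 -0.5 5 0" --pt "0 -6 -1 8 0" --pt "0 -7 -1 9.5 0"

```text
clock: 16.3
eef_pos: [521.6, -60.6, 128.3]
eef_rot: [3.038, -0.651, 0.211]
wrist_force: [-0.6, -0.7, 0.5]
finger_gap: 0.5
finger_force: 0.4
```

```bash
python3 look.py
```

```text
flange (np.float32(0.12), np.float32(0.22), 0.923) hub (np.float32(-3.33), np.float32(2.46), 0.615) topflangeR (np.float32(-0.12), np.float32(0.14), 0.971)
hub [568.6 -55.4  95.2] phase 11.283869591308415 15.9
C [-40.4   0.5 108.4] F [ 0.1 -0.1  0.1] t 16.4
pred d px per seat near/far [[1.09, 1.75], [-0.99, 0.8]]
```

Call:
arm_command --pt "0 -2 0 2.5 0" --pt "0 -4 -0.5 5 0" --pt "0 -6 -1 8 0" --pt "0 -7 -1 9.5 0"

```text
clock: 16.9
eef_pos: [521.7, -60.5, 116.3]
eef_rot: [3.038, -0.651, 0.211]
wrist_force: [-0.8, 0.4, 0.3]
finger_gap: 0.4
finger_force: 0.4
```

```bash
python3 look.py
```

```text
flange (np.float32(0.23), np.float32(0.53), 0.943) hub (np.float32(2.52), np.float32(-0.82), 0.567) topflangeR (np.float32(-0.09), np.float32(-0.1), 0.943)
hub [568.3 -54.8  94.5] phase 55.971308826607924 18.8
C [-40.3   0.5  96.5] F [ 0.2 -0.9  0.1] t 17.0
pred d px per seat near/far [[1.09, 1.75], [-0.99, 0.8]]
```

Call:
arm_command --pt "0 -2 0 2.5 0" --pt "0 -4 -0.5 5 0" --pt "0 -6 -1 8 0" --pt "0 -7 -1 9.5 0"

```text
clock: 17.5
eef_pos: [522.0, -60.5, 104.6]
eef_rot: [3.038, -0.651, 0.211]
wrist_force: [0.5, -0.5, 0.6]
finger_gap: 0.6
finger_force: 0.3
```

```bash
python3 look.py
```

```text
flange (np.float32(-0.48), np.float32(0.49), 0.942) hub (np.float32(-0.15), np.float32(0.33), 0.883) topflangeR (np.float32(0.09), np.float32(-0.36), 0.936)
hub [568.4 -54.7  94.4] phase 40.25781879390595 20.6
C [-40.    0.6  84.7] F [ 0.3  0.  -1. ] t 17.6
pred d px per seat near/far [[1.09, 1.75], [-0.99, 0.8]]
```

Call:
arm_command --pt "0 -2 0 2.5 0" --pt "0 -4 -0.5 5 0" --pt "0 -5 -1 6.5 0"

```text
clock: 17.98
eef_pos: [521.9, -60.2, 96.4]
eef_rot: [3.038, -0.651, 0.211]
wrist_force: [0.3, 0.7, 1.0]
finger_gap: 0.7
finger_force: 0.3
```

```bash
python3 look.py
```

```text
flange (np.float32(-0.56), np.float32(0.06), 0.945) hub (np.float32(-0.6), np.float32(0.02), 0.779) topflangeR (np.float32(0.32), np.float32(-0.36), 0.909)
hub [569.  -54.4  94.9] phase 29.944863520093282 25.4
C [-40.1   0.9  76.5] F [0.7 0.6 0.8] t 18.075
pred d px per seat near/far [[1.09, 1.75], [-0.99, 0.8]]
```

```bash
python3 plan.py -90,0,78 -90,0,160 -75,0,160 -40,0,133
```

```text
corner (x,y rel hub, z) [-40.1   0.9  76.5] F [0.7 0.6 0.8] t 18.075
-90,0,78 [-38.8   1.  -31.5]
-90,0,160 [ 10.9   7.8 -96.4]
-75,0,160 [ 22.8   7.8 -87.3]
-40,0,133 [ 34.2   5.6 -44.7]
```

Call:
arm_command --pt "0 -13 0 -10 0" --pt "0 -39 1 -31 0" --pt "0 -22 3 -53 0" --pt "0 -6 5 -75 0" --pt "0 11 8 -96 0" --pt "0 23 8 -87 0" --pt "0 29 7 -66 0" --pt "0 34 5.5 -45 0" --pt "0 34 5.5 -45 0"

```text
clock: 19.2
eef_pos: [521.8, -60.5, 151.0]
eef_rot: [3.04, -0.648, 0.211]
wrist_force: [-0.3, -0.4, 0.1]
finger_gap: 0.5
finger_force: 0.0
```

```bash
python3 look.py
```

```text
flange (np.float32(-0.58), np.float32(0.08), 0.944) hub (np.float32(-0.38), np.float32(0.46), 0.893) topflangeR (np.float32(0.34), np.float32(-0.37), 0.9)
hub [568.9 -54.7  95.2] phase 29.8964057022585 18.2
C [-40.6   0.3 132.6] F [-0.7 -0.3  0.8] t 19.3
pred d px per seat near/far [[1.09, 1.75], [-0.99, 0.8]]
```

Call:
arm_command --pt "0 -3 0 4 0" --pt "0 -6 -0.5 8 0" --pt "0 -8 -1 10.5 0" --pt "0 -10 -1 13 0"

```text
clock: 19.8
eef_pos: [521.7, -61.5, 136.8]
eef_rot: [3.037, -0.651, 0.211]
wrist_force: [-0.2, 0.4, 0.5]
finger_gap: 0.4
finger_force: 0.4
```

```bash
python3 look.py
```

```text
flange (np.float32(-0.57), np.float32(0.05), 0.949) hub (np.float32(-0.92), np.float32(1.25), 0.574) topflangeR (np.float32(0.31), np.float32(-0.2), 0.92)
hub [568.8 -55.   95.3] phase 21.588261758737953 16.8
C [-40.5  -0.4 116.7] F [0.2 0.1 0. ] t 19.9
pred d px per seat near/far [[1.09, 1.75], [-0.99, 0.8]]
```

Call:
arm_command --pt "0 -2 0 2.5 0" --pt "0 -4 0 5 0" --pt "0 -5 -0.5 6.5 0"

```text
clock: 20.27
eef_pos: [521.7, -61.7, 128.4]
eef_rot: [3.038, -0.651, 0.211]
wrist_force: [-0.4, -0.4, 1.7]
finger_gap: 0.7
finger_force: 0.4
```

```bash
python3 look.py
```

```text
flange (np.float32(-0.43), np.float32(0.33), 0.951) hub (np.float32(-3.32), np.float32(2.5), 0.611) topflangeR (np.float32(0.05), np.float32(-0.05), 0.948)
hub [568.7 -55.3  95.3] phase 11.78999474722403 16.1
C [-40.5  -0.5 108.5] F [-0.4 -0.   0.6] t 20.375
pred d px per seat near/far [[1.09, 1.75], [-0.99, 0.8]]
```

Call:
arm_command --pt "0 -2 0 2.5 0" --pt "0 -4 0 5 0" --pt "0 -5 -0.5 6.5 0"

```text
clock: 20.75
eef_pos: [521.7, -61.8, 120.1]
eef_rot: [3.038, -0.651, 0.211]
wrist_force: [-0.4, -0.0, 0.9]
finger_gap: 0.3
finger_force: 0.4
```

```bash
python3 look.py
```

```text
flange (np.float32(-0.34), np.float32(0.25), 0.96) hub (np.float32(2.9), np.float32(-1.99), 0.611) topflangeR (np.float32(-0.03), np.float32(-0.04), 0.921)
hub [568.2 -55.4  94.4] phase 1.564047727274584 18.6
C [-40.5  -0.7 100.3] F [-0.7  0.2  0.6] t 20.85
pred d px per seat near/far [[1.09, 1.75], [-0.99, 0.8]]
```

Call:
arm_command --pt "0 -2 0 2.5 0" --pt "0 -4 0 5 0" --pt "0 -5 -0.5 6.5 0"

```text
clock: 21.22
eef_pos: [521.8, -62.0, 112.0]
eef_rot: [3.038, -0.651, 0.211]
wrist_force: [0.3, -0.5, 0.9]
finger_gap: 0.6
finger_force: 0.3
```

```bash
python3 look.py
```

```text
flange (np.float32(-0.24), np.float32(0.17), 0.965) hub (np.float32(1.57), np.float32(-0.07), 0.596) topflangeR (np.float32(-0.09), np.float32(-0.45), 0.908)
hub [568.2 -55.2  94.8] phase 49.90620698757238 19.1
C [-40.5  -0.9  92.1] F [ 0.3 -1.1  0.2] t 21.325
pred d px per seat near/far [[1.09, 1.75], [-0.99, 0.8]]
```

Call:
arm_command --pt "0 -2 0 2.5 0" --pt "0 -4 0 5 0" --pt "0 -5 -0.5 6.5 0"

```text
clock: 21.7
eef_pos: [521.8, -62.2, 103.8]
eef_rot: [3.038, -0.651, 0.211]
wrist_force: [0.4, -1.1, 0.7]
finger_gap: 0.5
finger_force: 0.3
```

```bash
python3 look.py
```

```text
flange (np.float32(-0.17), np.float32(0.1), 0.964) hub (np.float32(0.15), np.float32(0.03), 0.9) topflangeR (np.float32(-0.23), np.float32(-0.77), 0.932)
hub [567.9 -55.4  94.7] phase 39.38379444464626 20.8
C [-40.5  -1.   83.8] F [-0.2  0.1 -0.6] t 21.8
pred d px per seat near/far [[1.09, 1.75], [-0.99, 0.8]]
```

Call:
arm_command --pt "0 -2 0 2.5 0" --pt "0 -4 0 5 0" --pt "0 -5 -0.5 6.5 0"

```text
clock: 22.18
eef_pos: [521.8, -62.4, 95.5]
eef_rot: [3.038, -0.651, 0.211]
wrist_force: [-0.2, -0.7, 0.8]
finger_gap: 0.6
finger_force: 0.3
```

```bash
python3 look.py
```

```text
flange (np.float32(-0.2), np.float32(0.05), 0.958) hub (np.float32(-0.26), np.float32(0.13), 0.792) topflangeR (np.float32(-0.24), np.float32(-0.88), 0.934)
hub [569.1 -54.9  95.6] phase 29.762016842847373 24.6
C [-40.6  -1.2  75.6] F [ 0.  -0.5 -0.3] t 22.275
pred d px per seat near/far [[1.09, 1.75], [-0.99, 0.8]]
```

Call:
arm_command --pt "0 -13 0 -10 0" --pt "0 -39 -1 -31 0" --pt "0 -22 1 -53 0" --pt "0 -6 3 -75 0" --pt "0 11 6 -96 0" --pt "0 23 6 -87 0" --pt "0 29 5 -66 0" --pt "0 34 4 -45 0" --pt "0 34 4 -45 0"

```text
clock: 23.4
eef_pos: [521.4, -61.1, 150.0]
eef_rot: [3.04, -0.648, 0.211]
wrist_force: [0.2, 0.1, -0.7]
finger_gap: 0.4
finger_force: 0.0
```

Call:
arm_command --pt "0 -3 0 4 0" --pt "0 -6 -0.5 8 0" --pt "0 -8 -1 10.5 0" --pt "0 -10 -1 13 0"

```text
clock: 23.9
eef_pos: [521.3, -62.2, 136.0]
eef_rot: [3.037, -0.651, 0.211]
wrist_force: [0.2, 0.6, 0.8]
finger_gap: 0.6
finger_force: 0.4
```

```bash
python3 look.py
```

```text
flange (np.float32(-0.23), np.float32(0.07), 0.959) hub (np.float32(-1.23), np.float32(1.65), 0.549) topflangeR (np.float32(-0.26), np.float32(-0.89), 0.933)
hub [568.5 -55.6  95.4] phase 20.5510406398288 16.6
C [-41.   -1.  115.8] F [ 0.5 -0.5  0.5] t 24.0
pred d px per seat near/far [[1.09, 1.75], [-0.99, 0.8]]
```

Call:
arm_command --pt "0 -2 0 2.5 0" --pt "0 -4 0 5 0" --pt "0 -5 -0.5 6.5 0"

```text
clock: 24.38
eef_pos: [521.3, -62.3, 127.4]
eef_rot: [3.038, -0.651, 0.211]
wrist_force: [-0.2, -1.0, 1.1]
finger_gap: 0.8
finger_force: 0.4
```

```bash
python3 look.py
```

```text
flange (np.float32(-0.22), np.float32(0.05), 0.955) hub (np.float32(-3.25), np.float32(2.32), 0.629) topflangeR (np.float32(-0.19), np.float32(-0.74), 0.947)
hub [568.4 -55.8  95.3] phase 10.771646476504415 16.0
C [-40.9  -1.1 107.5] F [ 1.3 -0.7  0.6] t 24.475
pred d px per seat near/far [[1.09, 1.75], [-0.99, 0.8]]
```

Call:
arm_command --pt "0 -2 0 2.5 0" --pt "0 -4 0 5 0" --pt "0 -5 -0.5 6.5 0"

```text
clock: 24.85
eef_pos: [521.3, -62.5, 119.2]
eef_rot: [3.038, -0.651, 0.211]
wrist_force: [-1.4, -0.1, 1.1]
finger_gap: 0.4
finger_force: 0.4
```

```bash
python3 look.py
```

```text
flange (np.float32(-0.17), np.float32(-0.07), 0.951) hub (np.float32(-4.5), np.float32(0.83), 0.603) topflangeR (np.float32(-0.13), np.float32(-0.52), 0.961)
hub [567.9 -55.7  94.8] phase 0.14236639335658527 18.6
C [-41.   -1.2  99.3] F [-0.9 -0.4  0.6] t 24.95
pred d px per seat near/far [[1.09, 1.75], [-0.99, 0.8]]
```

Call:
arm_command --pt "0 -2 0 2.5 0" --pt "0 -4 0 5 0" --pt "0 -5 -0.5 6.5 0"

```text
clock: 25.32
eef_pos: [521.3, -62.7, 111.0]
eef_rot: [3.038, -0.651, 0.211]
wrist_force: [0.1, 0.6, 0.4]
finger_gap: 0.7
finger_force: 0.1
```

```bash
python3 look.py
```

```text
flange (np.float32(-0.07), np.float32(-0.08), 0.972) hub (np.float32(1.48), np.float32(-0.28), 0.618) topflangeR (np.float32(0.07), np.float32(-0.27), 0.979)
hub [567.9 -55.6  94.8] phase 48.9236091515684 19.5
C [-41.   -1.4  91.1] F [-0.1  0.3  0.1] t 25.425
pred d px per seat near/far [[1.09, 1.75], [-0.99, 0.8]]
```

Call:
arm_command --pt "0 -2 0 2.5 0" --pt "0 -4 0 5 0" --pt "0 -5 -0.5 6.5 0"

```text
clock: 25.8
eef_pos: [521.3, -62.8, 102.7]
eef_rot: [3.038, -0.651, 0.211]
wrist_force: [0.1, -0.8, -0.5]
finger_gap: 0.4
finger_force: 0.3
```

```bash
python3 look.py
```

```text
flange (np.float32(0.08), np.float32(0.24), 0.965) hub (np.float32(0.26), np.float32(0.24), 0.918) topflangeR (np.float32(0.07), np.float32(-0.03), 0.981)
hub [566.8 -55.8  94. ] phase 35.359825234024775 21.2
C [-41.1  -1.5  82.8] F [-0.2  0.2 -0.4] t 25.9
pred d px per seat near/far [[1.09, 1.75], [-0.99, 0.8]]
```

Call:
arm_command --pt "0 -2 0 2.5 0" --pt "0 -4 0 5 0" --pt "0 -5 -0.5 6.5 0"

```text
clock: 26.28
eef_pos: [521.3, -63.1, 94.5]
eef_rot: [3.038, -0.651, 0.211]
wrist_force: [-1.5, 0.2, 1.2]
finger_gap: 0.1
finger_force: 1.0
```

```bash
python3 look.py
```

```text
flange (np.float32(0.76), np.float32(0.77), 0.948) hub (np.float32(0.02), np.float32(0.42), 0.799) topflangeR (np.float32(0.07), np.float32(0.13), 0.977)
hub [566.8 -55.6  93.6] phase 30.214682772290093 24.4
C [-41.1  -1.8  74.6] F [-1.5 -0.1 -1.2] t 26.375
pred d px per seat near/far [[1.09, 1.75], [-0.99, 0.8]]
```

Call:
arm_command --pt "0 -1 0 1.5 0" --pt "0 -2 0 2.5 0"

```text
clock: 26.62
eef_pos: [521.3, -63.3, 91.6]
eef_rot: [3.037, -0.651, 0.211]
wrist_force: [-4.9, -0.6, 2.7]
finger_gap: 0.4
finger_force: 2.9
```

```bash
python3 look.py; python3 plan.py -95,0,76 -95,0,175 -80,0,175; python3 - <<'E'
from h import *
s=imaging.camera('side'); save(s,'s4',(190,160,320,290),4.6)
E
```

```text
flange (np.float32(1.11), np.float32(0.54), 0.933) hub (np.float32(0.03), np.float32(0.86), 0.706) topflangeR (np.float32(0.08), np.float32(0.16), 0.973)
hub [567.7 -55.1  94. ] phase 26.619587009512525 25.2
C [-41.1  -2.1  71.6] F [-3.3 -0.5  1. ] t 26.725
pred d px per seat near/far [[1.09, 1.75], [-0.99, 0.8]]
corner (x,y rel hub, z) [-41.1  -2.1  71.6] F [-3.3 -0.5  1. ] t 26.725
-95,0,76 [-40.   -1.8 -36.3]
-95,0,175 [  20.     6.4 -114.7]
-80,0,175 [  31.9    6.4 -105.6]
```

View pics/s4.png

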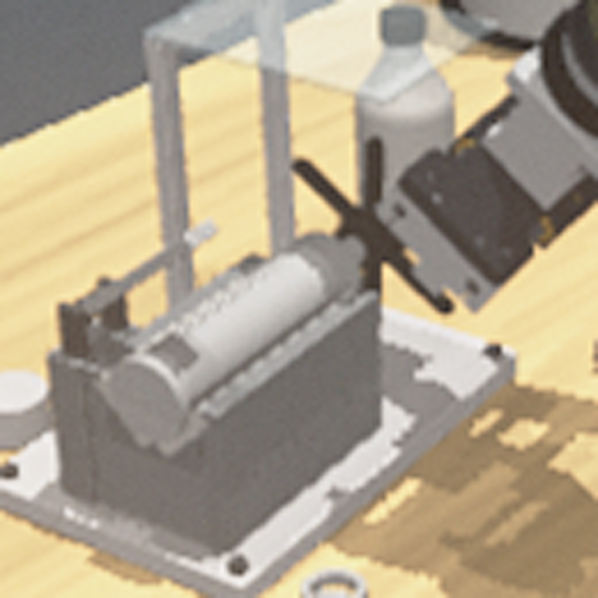

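The finger sits between two spokes at crop (440,280), and 3–5 N is felt, so the flat has probably dropped. I back off 3 mm, retreat and check.

Call:
arm_command --pt "0 2 0 -2.5 0" --pt "0 2.5 0 -3.5 0"

```text
clock: 27.02
eef_pos: [521.4, -62.9, 96.3]
eef_rot: [3.037, -0.651, 0.212]
wrist_force: [0.4, -0.4, -2.0]
finger_gap: 0.2
finger_force: 0.5
```

```bash
python3 look.py; python3 plan.py -95,0,74 -95,0,175 -80,0,175
```

```text
flange (np.float32(0.7), np.float32(0.79), 0.951) hub (np.float32(0.07), np.float32(0.44), 0.837) topflangeR (np.float32(0.07), np.float32(0.07), 0.977)
hub [567.  -55.6  93.8] phase 31.31167202774277 23.6
C [-41.   -1.8  76.4] F [-0.7  0.  -0.2] t 27.125
pred d px per seat near/far [[1.09, 1.75], [-0.99, 0.8]]
corner (x,y rel hub, z) [-41.   -1.8  76.4] F [-0.7  0.  -0.2] t 27.125
-95,0,74 [-44.2  -2.  -31.1]
-95,0,175 [  17.     6.4 -111. ]
-80,0,175 [  28.9    6.4 -101.9]
```

Call:
arm_command --pt "0 -10 0 -7 0" --pt "0 -22 -1 -16 0" --pt "0 -44 -2 -31 0" --pt "0 -24 1 -58 0" --pt "0 -4 3 -84 0" --pt "0 17 6 -111 0" --pt "0 17 6 -111 0"

```text
clock: 28.0
eef_pos: [468.4, -69.1, 197.3]
eef_rot: [3.034, -0.655, 0.214]
wrist_force: [0.4, -0.4, 0.2]
finger_gap: 0.6
finger_force: 0.0
```

```bash
python3 look.py;  python3 plan.py -80,0,175 -40,0,133; python3 - <<'E'
from h import *
s,t=both(); save(s,'s5',(200,180,290,265),6)
S0=cv2.imread('pics/s0.png'); a=cv2.imread('pics/s5.png'); b=cv2.resize(S0[180:265,200:290],None,fx=6,fy=6,interpolation=cv2.INTER_CUBIC)
cv2.imwrite('pics/c5.png',cv2.resize(np.hstack([b,a]),(800,378)))
E
```

```text
flange (np.float32(0.72), np.float32(1.3), 0.911) hub (np.float32(-0.81), np.float32(3.86), 0.583) topflangeR (np.float32(0.08), np.float32(0.49), 0.949)
hub [565.1 -56.5  92.8] phase 17.02805046788962 18.9
C [-95.2   0.5 174.4] F [-0.3 -0.2 -0.3] t 28.1
pred d px per seat near/far [[1.09, 1.75], [-0.99, 0.8]]
corner (x,y rel hub, z) [-95.2   0.5 174.4] F [-0.3 -0.2 -0.3] t 28.1
-80,0,175 [12.4  0.6  8.8]
-40,0,133 [18.7 -2.9 66.4]
```

View pics/c5.png

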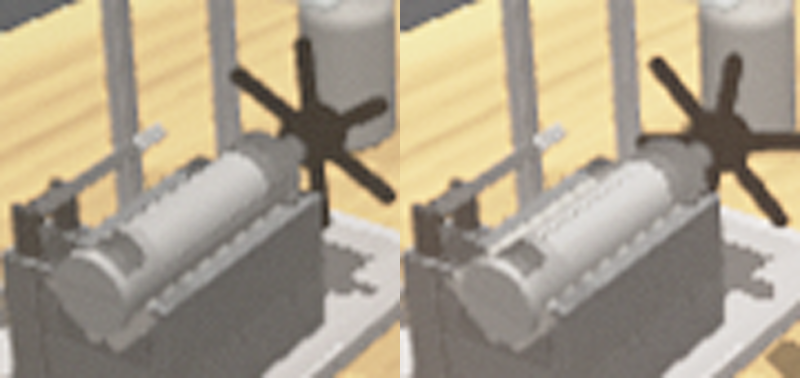

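The left half is the start and the right half is now. After release the wheel ran on by itself to a phase of 17°, and the roller sank towards the robot: the flange moved down and right, and the hub went from crop (318,132) to about (322,140). Next I check numerically that it is flush and stable.

```bash
python3 look.py; python3 - <<'E'
from look import *
s,t=both(); T0=cv2.imread('pics/t0.png')[:,:,::-1].copy(); S0=cv2.imread('pics/s0.png')[:,:,::-1].copy()
a=np.array([568.4,-55.7,95.3]); b=np.array([565.1,-56.5,92.8]); print('px shift',proj(s,b)-proj(s,a))
# fit hub pixel shift from both views at phase fixed
for ims,c in(((S0,T0),(s,t)),((s['img'],t['img']),(s,t))):
    f=fit(ims,c,plan.hub,phs=[.62,.3]); print(f.x.round(2),f.fun)
ex,ey=plan.ex,plan.ey
v=plan.hub+114*ey
for nm,c in(('s',s),('t',t)): 
  for n in('bottle','holddown'): print(nm,n,find_in(c,n)[:1])
  for y in (-80,0,70):
    X=v+y*ey; print(nm,y,(proj(c,X+[-3.5,0,-3.5])-proj(c,X)).round(2))
# holddown angle from side: free end tip white at arm end
p=v.copy(); p[2]=95
for th in (.4,.5,.6,.7,.75):
    e=p+(50-95*np.cos(th))*ex+45*ey+[0,0,20.5+95*np.sin(th)]
    print(th,((proj(s,e)-[200,180])*6*400/540).round(), proj(t,e).round(1))
E
```

```text
flange (np.float32(0.73), np.float32(1.29), 0.91) hub (np.float32(-0.81), np.float32(3.83), 0.585) topflangeR (np.float32(0.08), np.float32(0.49), 0.948)
hub [565.1 -56.5  92.8] phase 17.0280504695445 18.9
C [-95.4   0.6 173.6] F [ 0.7 -0.2  0.1] t 28.3
pred d px per seat near/far [[1.09, 1.75], [-0.99, 0.8]]
px shift [1.24912532 1.23509551]
[568.92 -56.66  94.12   0.62] 42.06168455385865
[ 5.6643e+02 -5.7940e+01  9.1740e+01  3.0000e-01] 47.117303829225364
s bottle [{'rect': [278.2, 191.6, 25.6, 30.8], 'p': 0.67}]
s holddown []
s -80 [1.11 1.79]
s 0 [1.15 1.88]
s 70 [1.19 1.97]
t bottle [{'rect': [347.9, 131.7, 29.9, 32.3], 'p': 0.69}]
t holddown [{'rect': [222.0, 176.3, 12.2, 33.5], 'p': 0.69}]
t -80 [-0.03  1.82]
t 0 [0.07 1.81]
t 70 [0.16 1.8 ]
0.4 [175. 187.] [221.5 197.4]
0.5 [167. 169.] [220.8 194.9]
0.6 [157. 151.] [220.1 191.9]
0.7 [147. 134.] [219.4 188.6]
0.75 [141. 125.] [219.  186.8]
```

Call:
arm_command --pt "0 12 0 9 0" --pt "0 15 -1 38 0" --pt "0 18 -2 60 0" --pt "0 12 -3 74 0" --pt "0 9.5 -3 78 0" --pt "0 9.5 -3 78 0"

```text
clock: 29.35
eef_pos: [522.3, -62.2, 138.3]
eef_rot: [3.038, -0.651, 0.211]
wrist_force: [0.4, 0.2, -0.5]
finger_gap: 0.5
finger_force: 0.0
```

```bash
python3 look.py
```

```text
flange (np.float32(0.72), np.float32(1.3), 0.909) hub (np.float32(-0.81), np.float32(3.86), 0.583) topflangeR (np.float32(0.13), np.float32(0.5), 0.949)
hub [565.2 -56.5  92.8] phase 17.02805046236017 16.6
C [-39.9  -1.4 119.1] F [-0.3 -0.1 -0.2] t 29.45
pred d px per seat near/far [[1.09, 1.75], [-0.99, 0.8]]
```

Call:
arm_command --pt "0 -1 0 1.5 0" --pt "0 -2.5 0 3 0"

```text
clock: 29.7
eef_pos: [522.0, -62.7, 134.8]
eef_rot: [3.037, -0.652, 0.212]
wrist_force: [-0.0, -0.3, 0.3]
finger_gap: 0.2
finger_force: 0.0
```

Call:
arm_command --pt "0 -0.5 0 1 0" --pt "0 -1 0 1.5 0"

```text
clock: 29.95
eef_pos: [522.1, -62.8, 132.6]
eef_rot: [3.038, -0.651, 0.211]
wrist_force: [1.2, 0.1, -0.2]
finger_gap: 0.4
finger_force: 0.0
```

Call:
arm_command --pt "0 -0.5 0 1 0" --pt "0 -1 0 1.5 0"

```text
clock: 30.2
eef_pos: [522.3, -62.9, 130.8]
eef_rot: [3.038, -0.651, 0.211]
wrist_force: [-0.2, 0.6, -0.2]
finger_gap: 0.9
finger_force: 0.0
```

```bash
python3 look.py
```

```text
flange (np.float32(0.72), np.float32(1.29), 0.909) hub (np.float32(-0.8), np.float32(3.83), 0.582) topflangeR (np.float32(0.08), np.float32(0.48), 0.95)
hub [565.3 -56.4  92.8] phase 17.028050457577194 17.4
C [-40.1  -1.8 110.9] F [ 1.3 -0.9 -0.3] t 30.3
pred d px per seat near/far [[1.09, 1.75], [-0.99, 0.8]]
```

Call:
arm_command --pt "0 -0.5 0 1 0" --pt "0 -1 0 1.5 0"

```text
clock: 30.55
eef_pos: [522.4, -63.0, 129.0]
eef_rot: [3.038, -0.651, 0.211]
wrist_force: [0.0, -0.2, -0.2]
finger_gap: 0.5
finger_force: 0.0
```

Call:
arm_command --pt "0 -0.5 0 0.5 0" --pt "0 -1 0 1 0"

```text
clock: 30.8
eef_pos: [522.4, -63.2, 127.9]
eef_rot: [3.037, -0.651, 0.212]
wrist_force: [0.0, 0.9, 3.6]
finger_gap: 0.4
finger_force: 1.2
```

Call:
arm_command --pt "0 -0.5 0 0.5 0" --pt "0 -1 0 1 0"

```text
clock: 31.05
eef_pos: [522.2, -63.4, 126.5]
eef_rot: [3.037, -0.651, 0.212]
wrist_force: [-1.0, -0.1, 3.6]
finger_gap: 0.5
finger_force: 1.7
```

```bash
python3 look.py
```

```text
flange (np.float32(0.81), np.float32(1.1), 0.921) hub (np.float32(-1.2), np.float32(4.04), 0.597) topflangeR (np.float32(0.06), np.float32(0.41), 0.956)
hub [565.4 -56.4  92.8] phase 14.264926096860805 17.4
C [-40.3  -2.3 106.5] F [-0.9 -0.3  3.9] t 31.15
pred d px per seat near/far [[1.09, 1.75], [-0.99, 0.8]]
```

Call:
arm_command --pt "0 4 0 -5 0" --pt "0 9 1 -12 0" --pt "0 -7 1 -24 0" --pt "0 -23 1 -36 0" --pt "0 -20 3 -66 0" --pt "0 0 6 -92 0" --pt "0 20 9 -118 0" --pt "0 40 12 -144 0" --pt "0 40 12 -144 0"

```text
clock: 32.28
eef_pos: [467.3, -72.3, 267.8]
eef_rot: [3.035, -0.654, 0.213]
wrist_force: [-0.8, 0.5, -1.0]
finger_gap: 0.3
finger_force: 0.0
```

```bash
python3 look.py; python3 plan.py -80,159,230 -8,159,200; 
```

```text
flange (np.float32(0.73), np.float32(1.29), 0.91) hub (np.float32(-0.83), np.float32(3.86), 0.584) topflangeR (np.float32(0.12), np.float32(0.51), 0.949)
hub [565.2 -56.5  92.8] phase 17.028050463172516 19.4
C [-96.5  -2.6 245. ] F [0.3 0.8 0.1] t 32.375
pred d px per seat near/far [[1.09, 1.75], [-0.99, 0.8]]
corner (x,y rel hub, z) [-96.5  -2.6 245. ] F [0.3 0.8 0.1] t 32.375
-80,159,230 [  12.2 -162.3   11.3]
-8,159,200 [  51.2 -164.8   78.8]
```

Call:
arm_command --pt "0 4 -54 4 0" --pt "0 8 -108 8 0" --pt "0 12 -162 11 0" --pt "0 25 -163 34 0" --pt "0 38 -164 56 0" --pt "0 51 -165 79 0" --pt "0 51 -165 79 0"

```text
clock: 33.25
eef_pos: [530.3, 101.1, 217.7]
eef_rot: [3.038, -0.646, 0.212]
wrist_force: [-0.2, -0.3, 0.2]
finger_gap: 0.4
finger_force: 0.0
```

```bash
python3 plan.py -8,159,165 -8,159,124; python3 - <<'E'
from plan import *
s,t=both(); st,R,C=cur(); P=st['eef_pos']+R@[-8,0,19]
a=s['img'][140:300,170:310,::-1]; b=t['img'][110:270,180:320,::-1]
cv2.imwrite('pics/c6.png',cv2.resize(np.hstack([a,b]),(800,457),interpolation=cv2.INTER_CUBIC))
k=800/280
print((proj(s,P)-[170,140])*k,(proj(t,P)-[180,110])*k+[400,0])
E
```

```text
corner (x,y rel hub, z) [ -8.  159.1 197.8] F [-0.2 -0.3  0.2] t 33.25
-8,159,165 [-19.8  -2.6  26. ]
-8,159,124 [-44.4  -6.   58.6]
[162.8892958  167.80910866] [506.64883205 199.36103456]
```

View pics/c6.png

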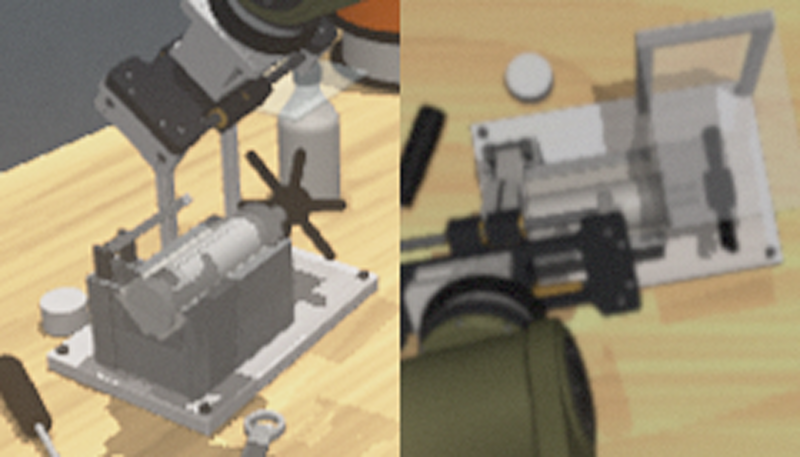

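Left: the fingertip at (163,166) is above the hold-down arm, which runs from (110,245) to (185,200). Right: the tip at (507,205) is in line with the arm at about (510,170). I press down.

Call:
arm_command --pt "0 -4 -0.5 5 0" --pt "0 -8 -1 10.5 0" --pt "0 -12 -1.5 16 0" --pt "0 -16 -2 21 0" --pt "0 -20 -2.5 26 0" --pt "0 -24 -3 31.5 0" --pt "0 -28 -3.5 37 0"

```text
clock: 34.22
eef_pos: [531.0, 100.8, 173.4]
eef_rot: [3.038, -0.651, 0.212]
wrist_force: [-0.6, -0.5, 1.4]
finger_gap: 0.3
finger_force: 0.6
```

Call:
arm_command --pt "0 -3 -0.5 4 0" --pt "0 -6 -1 8 0" --pt "0 -9 -1 12 0" --pt "0 -12 -1.5 16 0"

```text
clock: 34.72
eef_pos: [531.1, 100.6, 153.3]
eef_rot: [3.038, -0.651, 0.211]
wrist_force: [-0.5, -0.3, 2.1]
finger_gap: 0.4
finger_force: 0.6
```

```bash
python3 look.py
```

```text
flange (np.float32(0.5), np.float32(1.2), 0.651) hub (np.float32(-0.49), np.float32(4.28), 0.535) topflangeR (np.float32(0.06), np.float32(0.5), 0.949)
hub [565.2 -56.8  92.8] phase 15.528164990155334 19.9
C [ -7.4 158.6 133.1] F [-0.2 -0.1  0.7] t 34.825
pred d px per seat near/far [[1.09, 1.75], [-0.99, 0.8]]
```

Call:
arm_command --pt "0 -1.5 0 2 0" --pt "0 -3 -0.5 4 0" --pt "0 -4.5 -0.5 6 0" --pt "0 -6 -1 8 0"

```text
clock: 35.33
eef_pos: [531.2, 100.8, 143.4]
eef_rot: [3.038, -0.651, 0.211]
wrist_force: [-1.1, -0.8, 0.9]
finger_gap: 0.4
finger_force: 0.6
```

Call:
arm_command --pt "0 -0.6 0 0.8 0" --pt "0 -1.2 0 1.6 0"

```text
clock: 35.58
eef_pos: [531.2, 100.7, 141.5]
eef_rot: [3.038, -0.651, 0.211]
wrist_force: [-0.6, 0.1, 1.2]
finger_gap: 0.2
finger_force: 0.6
```

```bash
python3 look.py
```

```text
flange (np.float32(0.17), np.float32(0.89), 0.765) hub (np.float32(-1.34), np.float32(1.9), 0.656) topflangeR (np.float32(0.07), np.float32(0.48), 0.948)
hub [565.9 -57.1  95. ] phase 14.052043323111493 17.1
C [ -7.1 158.6 121.6] F [-1.8  0.6  1.2] t 35.675
pred d px per seat near/far [[1.09, 1.75], [-0.99, 0.8]]
```

Call:
arm_command --pt "0 -0.6 0 0.8 0" --pt "0 -1.2 0 1.6 0"

```text
clock: 35.92
eef_pos: [531.3, 100.5, 139.6]
eef_rot: [3.038, -0.651, 0.211]
wrist_force: [-3.0, 1.0, 2.8]
finger_gap: 0.5
finger_force: 1.7
```

Call:
arm_command --pt "0 -0.3 0 0.4 0" --pt "0 -0.6 0 0.8 0"

```text
clock: 36.17
eef_pos: [531.5, 100.5, 139.1]
eef_rot: [3.038, -0.652, 0.212]
wrist_force: [-6.2, 0.9, 8.5]
finger_gap: 0.1
finger_force: 4.5
```

Call:
arm_command --pt "0 -0.3 0 0.4 0" --pt "0 -0.3 0 0.4 0"

```text
clock: 36.42
eef_pos: [531.6, 100.5, 138.9]
eef_rot: [3.037, -0.652, 0.212]
wrist_force: [-8.0, 1.0, 11.3]
finger_gap: 0.3
finger_force: 5.6
```

```bash
python3 plan.py
```

```text
corner (x,y rel hub, z) [ -6.7 158.4 119. ] F [-8.   1.  11.3] t 36.425
```

Call:
arm_command --pt "0 3 0.5 -4 0" --pt "0 10 1 -13 0" --pt "0 20 2 -40 0" --pt "0 30 3 -90 0" --pt "0 40 4 -140 0" --pt "0 40 4 -190 0" --pt "0 40 4 -190 0"

```text
clock: 37.3
eef_pos: [446.4, 98.6, 317.2]
eef_rot: [3.038, -0.658, 0.212]
wrist_force: [0.7, -1.1, -0.6]
finger_gap: 0.4
finger_force: 0.0
```

```bash
python3 look.py; python3 - <<'E'
from h import *
s,t=both()
a=s['img'][140:300,170:310,::-1]; b=t['img'][110:270,180:320,::-1]
cv2.imwrite('pics/c7.png',cv2.resize(np.hstack([a,b]),(800,457),interpolation=cv2.INTER_CUBIC))
E
```

```text
flange (np.float32(1.49), np.float32(0.78), 0.833) hub (np.float32(-0.82), np.float32(3.9), 0.585) topflangeR (np.float32(0.07), np.float32(0.5), 0.95)
hub [565.2 -56.4  92.8] phase 17.0280504606188 8.1
C [-90.9 168.8 293.4] F [-0.  -0.2 -0.6] t 37.4
pred d px per seat near/far [[1.09, 1.75], [-0.99, 0.8]]
```

View pics/c7.png

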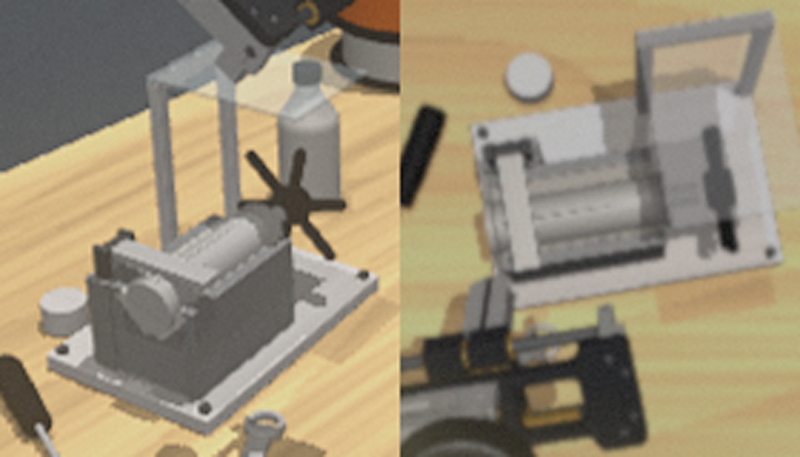

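The hold-down arm lies level across the roller (side: (155,265), top: (517,210)). The wheel is unchanged at 17°, the other things have not moved, and the robot is clear.

```bash
python3 -c "
from cell import job; print(job.sign_off())"
```

```text
the job is handed in; nothing more can be done
None
```

The job is handed in at about 37 s: the roller's flat dropped onto the near (robot-side) wall, and it pushed back with about 3.6 N when nudged. The hold-down arm was then pressed onto it with about 11 N, nothing else on the bench was moved, and the sign-off gave no verdict.

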